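Level the counter display board

TASK

The wooden display board on the counter slopes down towards its screw foot. Lay the spirit level lengthwise on the clear middle of the board and let go of it, then turn the black knob of the screw foot until the bubble stands between its two lines. Finally check that the board stays level under load: press gently down on the middle of the level with the closed fingers and finish while still pressing, with the bubble centred, leaving everything else on the counter alone.

Things in the scene. Friction and masses are not known exactly. Their poses are not given: they have to be found in the camera images.
- stand: Fixed steel leg that carries one end of the display board; it does not move. Origin on the counter under the hinge; its x axis runs level along the board from the hinge towards the screw foot, z up. The hinge axis is 45 mm above the counter.
- board: Light wooden display board, 300 x 90 x 12 mm, which tilts about a level hinge at one end (it cannot come off). Origin on the hinge axis, 45 mm above the counter, at the middle of the board's width and level with its underside; x along the board towards the screw foot, z normal to the board. It reaches from x = -16 to x = 284 mm. At the start the foot end is 5 to 10 mm too low.
- seat (a point): Point on the board's upper face, at the middle of its clear part: where the middle of the spirit level goes (105 mm from the hinge, 145 mm from the knob's axis, on the board's centreline). The level may lie within 30 mm of it along the board and 20 mm across.
- foot: Screw foot with its knob: upright axis 250 mm from the hinge, origin on the counter. Turning it clockwise (seen from above) raises that end of the board: 1 rad tilts the board by 0.016 rad. At the start 1.3 to 2.3 rad clockwise are needed; take them in two or more grasps. Friction of about 0.1 N m keeps the foot where it is left.
- foot_grip (a point): Where to grip the screw foot: on the knob's axis, 94 mm above the counter. The round black fluted knob is 35 mm wide and spans 78 to 109 mm above the counter. It keeps its height; the board rides up and down the screw below it (board top there 47 to 63 mm above the counter).
- level: Loose spirit level: aluminium bar 130 x 30 x 28 mm (x along it, y across, z up), 0.2 kg. Origin at the centre of its underside. Its flat top with the vial window may be pressed anywhere. Either end may point to the foot.
- vial (a point): Centre of the level's vial, on the level 24 mm above the middle of its underside; the two lines are 9 mm to either side of it along the level.
- bubble (a point): Centre of the white bubble (12 mm long) in the vial. It moves along the level towards the higher end by 0.5 mm per 0.001 rad of tilt (at most 20 mm) and takes about 1 s to settle. Centred means within 3 mm of vial along the level: the bubble is then between the lines.
- mint_tin: Flat white mint tin, 61 x 91 x 21 mm, a bystander; origin at the centre of its underside.
- eraser: Eraser in a sleeve, 50 x 23 x 12 mm, a bystander; origin at the centre of its underside.
- thread_spool: Spool of thread, 29 mm wide, 46 mm tall, a bystander; origin at the centre of its underside.
- tape_measure: Pocket tape measure, 74 x 33 x 62 mm, a bystander; origin at the centre of its underside.

How it is judged:
On the way, in this order (a step that is already met when the one before it is completed fails the run):
1. the spirit level lies lengthwise on the middle of the board and has been let go (z of level in the frame of board between 0.009 and 0.015 m and x of level in the frame of seat between -0.03 and 0.03 m and y of level in the frame of seat between -0.02 and 0.02 m and angle between the x axis of level and the x axis of board, either way round below 0.15 rad and contact force between each of the arm, the fingers and level below 0.2 N), for 0.3 s.
2. the board is turned level with the screw foot, the level lying on it (angle between board's own z axis and vertical below 0.006 rad and z of level in the frame of board between 0.009 and 0.015 m and contact force between the fingers and level below 0.2 N), for 0.5 s.
At the end, for the whole second after the job is handed in: Closed fingers press the level with 3 to 30 N, over 5 N reaching the board; the board is within 0.006 rad of level, the bubble within 3 mm of centre; the level lies flat, within 30 mm along and 20 mm across of the seat point, within 0.15 rad of the board's length (angle between board's own z axis and vertical below 0.006 rad and x of bubble in the frame of vial between -0.003 and 0.003 m and z of level in the frame of board between 0.009 and 0.015 m and x of level in the frame of seat between -0.03 and 0.03 m and y of level in the frame of seat between -0.02 and 0.02 m and angle between the x axis of level and the x axis of board, either way round below 0.15 rad and contact force between the fingers and level between 3 and 30 N and contact force between level and board above 5 N); the arm keeps its last pose, push and grip.
It fails at once if the level is pressed hard (over 45 N) onto the board (contact force between level and board above 45 N).
It fails at once if a bystander is pushed more than 30 mm (distance of any of mint_tin, eraser, thread_spool, tape_measure from where it was at the start of the episode above 0.03 m).
It also fails if it takes over 67 s, if anything falls off the work surface, if the arm or the gripper's body presses on something with over 40 N, if the wrist force passes 120 N, or if a joint passes its speed limit or range.

ROBOT

A 6-joint arm with a two-finger parallel gripper is mounted at the origin on a cart in front of the work surface, level with it; the furniture and walls round the work are solid. World frame = base frame: x ahead of the robot, y to its left, z up, the work surface at z = 0. Lengths are in m, angles in rad, forces in N, time in s.
With the tool pointing down it reaches from about 0.375 to 0.9 m from the base axis. Payload 3.1 kg.
Tool frame: the origin (TCP) lies midway between the tips of the shut fingers; the grasp point (between the pads) lies robot.grip_depth behind it (robot.grip_depth is the distance from the TCP to the grasp point, in m); z points along the fingers, y is the line along which they close (so a half turn about z gives the same grasp; the last joint's range is limited). The gripper opens to 87 mm and grips with 3 to 60 N. Pads are 19 mm wide; open, the fingers measure 117 mm over their backs; the gripper's body (75 mm by 190 mm) begins 51 mm behind the grasp point.
Start: joints at [1.165, 0.527, 1.433, -0, 1.181, -0.178], TCP at [0.14, 0.609, 0.223] pointing down, gripper open.
Joint ranges: [-3.08, 3.08], [-0.75, 2.2], [0.22, 2.44], [-1.43, 4.57], [0, 2.65], [-2.85, 2.85]. Speed limits (rad/s): [2.79, 2.79, 3.14, 3.14, 3.14, 3.14].

INTERFACE

Orientations are given as a unit quaternion [x, y, z, w].
In Python, from rig import robot, viewer, telemetry gives the robot as it stands (robot), with the cameras (viewer) and the readings (telemetry).
- The arm moves only by the shell command python3 nudge.py FILE [OPENING] [FORCE], which reads ROWS from the file FILE. ROWS is a JSON object with one list for each field, all of the same length, 1 to 20, a row being the entries at one place: tx, ty, tz (the shift in a scale on which 1.0 is 0.8 m), yaw (a turn about the tool's z in a scale on which 1.0 is pi/2 rad); each row shifts and turns the commanded pose from where the row before left it, along the tool's axes as they then stand; what a row does not reach is not made up. A row lasts 1/12 s, in which the tool goes at most 0.0417 m and 0.125 rad, less where a joint would pass 70% of its speed; a pose out of reach is approached as far as the arm can. OPENING is the finger opening in m, set as the command begins (- or left out keeps the last). The fingers move at their own pace and stop on an object; FORCE is the grip in N (left out, the last holds). Time passes only in rows, so rows that do not move let the fingers close. It prints the time, the measured TCP pose, the force, the opening and the grip force at its end. Shift and turn numbers lie between -1 and 1, and a call with a number outside is refused. Input that does not fit is refused with a message, and nothing moves.
- telemetry.get_obs(): the state, without advancing time (a new reading comes with each control period).
- viewer.camera(name): name is "side" or "top" or "wrist"; returns a dict with "img" (400x640x3 uint8, red, green, blue), "fx", "fy", "cx", "cy" (pixels), "k1" (the pictures are not rectified: a ray, as slopes to the right and down, at radius r is drawn at 1 + k1 r^2 times it, then the intrinsics apply), "xyz" and "attitude" of the camera in the world. Camera axes: x right, y down, z forward; pixel columns grow to the right and rows downward; lengths in m; the calibration is good to about 2 mm. A picture is of the moment at which its call begins. There is no depth.
- robot.hand_in(): hands the job in; it is judged then, once.
The state is a dict: "time": time; "q": joint angles; "joint_velocities": joint speeds; "joint_torque": joint torques, N m; "position": TCP position; "tool_rot": TCP orientation; "ft_force": force on the tool from outside, world axes, zero at the start; "moment": the same for the moment, N m; "grip_width": finger opening in m; "grip_force": force on a finger pad.
Only numpy, scipy, OpenCV 4.12 (cv2) and the standard library are available. Lean on these libraries where they do the work, as an engineer would, in place of code of your own. Each camera call takes 0.05 s, during which the arm holds its last target. There are 200 camera calls.

## Working session

There is one attempt and no reset: what is moved stays moved. The work goes in short steps, Python scripts to look and compute and a shell command to move; the robot and the scene stay as the last step left them, time stands still between calls to the robot, and variables do not carry over. Pictures are saved under pics/ and viewed, at most 13 in all, crops included, and the job is handed in when it is done.

```bash
ls; mkdir -p pics; cat > h.py <<'E'
from rig import robot, viewer, telemetry
import numpy as np, cv2
from scipy.spatial.transform import Rotation as R
def cam(n,save=None):
    c=viewer.camera(n)
    if save: cv2.imwrite('pics/'+save,c['img'][:,:,::-1])
    return c
def rot(c):
    a=np.array(c['attitude'],float)
    return a if a.shape==(3,3) else R.from_quat(a).as_matrix()
def K(c): return np.array([[c['fx'],0,c['cx']],[0,c['fy'],c['cy']],[0,0,1.]])
def ray(c,uv):
    d=cv2.undistortPoints(np.array(uv,float).reshape(-1,1,2),K(c),np.array([c['k1'],0,0,0,0.])).reshape(-1,2)
    return np.c_[d,np.ones(len(d))]@rot(c).T
def onz(c,uv,z):
    d=ray(c,uv);o=np.array(c['xyz']);return o+d*((z-o[2])/d[:,2])[:,None]
def proj(c,P):
    p=(np.array(P,float).reshape(-1,3)-c['xyz'])@rot(c)
    return cv2.projectPoints(p,np.zeros(3),np.zeros(3),K(c),np.array([c['k1'],0,0,0,0.]))[0].reshape(-1,2)
E
python3 - <<'E'
from h import *
for n in('side','top'):
    c=cam(n,n+'0.png');print(n,{k:v for k,v in c.items() if k!='img'})
print(robot.grip_depth,telemetry.get_obs())
E
```

```text
nudge.py
pics
rig.py
side {'fx': 372.1706158780242, 'fy': 372.1706158780242, 'cx': 314.3705704451884, 'cy': 204.35769446800097, 'k1': 0.0025346800887605953, 'xyz': array([ 0.08978772, -0.69931385,  0.66868835]), 'attitude': array([ 0.85092973, -0.23699707,  0.11850018, -0.4535512 ])}
top {'fx': 392.5875718447754, 'fy': 392.5875718447754, 'cx': 323.31659061184513, 'cy': 205.67406447506676, 'k1': -0.03802493287368999, 'xyz': array([0.43319481, 0.02074548, 1.1041719 ]), 'attitude': array([ 0.71480066, -0.69805467,  0.02421817, -0.03454219])}
0.0187 {'time': 0.1, 'q': array([ 1.16548402e+00,  5.28369069e-01,  1.43374227e+00, -2.06028361e-05,
        1.18145165e+00, -1.78525245e-01]), 'joint_velocities': array([-0.00077737, -0.00272356, -0.00367452,  0.00165944,  0.00109202,
       -0.00135416]), 'joint_torque': array([-5.41009940e-04, -4.40984774e+01, -1.77150321e+01,  6.34813984e-02,
        5.34253882e-02, -5.70474117e-05]), 'position': array([0.14025871, 0.60838324, 0.2216822 ]), 'tool_rot': array([ 1.13146732e-01,  9.93577801e-01, -9.46231130e-04, -2.74398464e-04]), 'ft_force': array([-0.26672919,  0.11199812, -0.4112018 ]), 'moment': array([ 0.00425641, -0.00716259, -0.00629485]), 'grip_force': 0.0, 'grip_width': 0.08719959466751444}
```

View pics/top0.png

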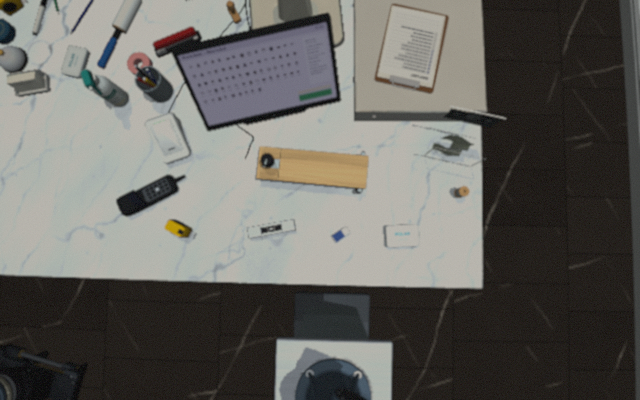

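View pics/side0.png

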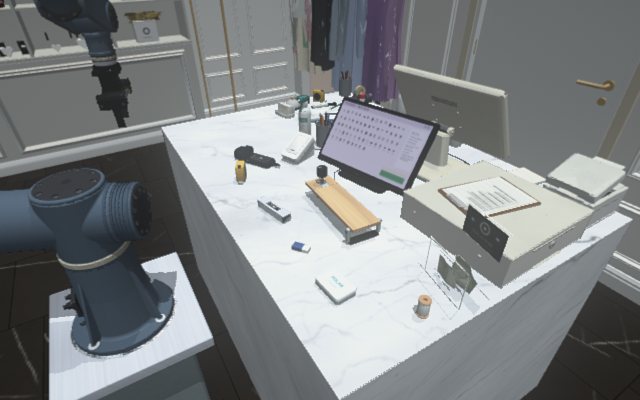

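```bash
python3 - <<'E'
from h import *
c=cam('top');s=cam('side')
im=c['img'][:,:,::-1]
a=cv2.resize(im[140:250,235:385],None,fx=5.3,fy=5.3,interpolation=cv2.INTER_CUBIC)
cv2.imwrite('pics/topc.png',a)
cv2.imwrite('pics/sidec.png',cv2.resize(s['img'][155:255,235:385,::-1],None,fx=5.3,fy=5.3,interpolation=cv2.INTER_CUBIC))
hsv=cv2.cvtColor(im,cv2.COLOR_BGR2HSV)
m=cv2.inRange(hsv,(8,70,90),(25,255,255));m[:140]=0;m[200:]=0;m[:,:240]=0;m[:,385:]=0
ct=max(cv2.findContours(m,0,2)[0],key=cv2.contourArea);r=cv2.minAreaRect(ct);b=cv2.boxPoints(r);print(r,b)
print(onz(c,b,.055))
E
```

```text
((311.8565673828125, 167.077880859375), (109.63878631591797, 32.7739372253418), 5.19442892074585) [[255.77869 178.43443]
 [258.7459  145.79509]
 [367.93445 155.72133]
 [364.96722 188.36067]]
[[ 0.59018409  0.22176932  0.055     ]
 [ 0.6802268   0.21724285  0.055     ]
 [ 0.65900515 -0.0804388   0.055     ]
 [ 0.56972767 -0.07372018  0.055     ]]
```

View pics/topc.png

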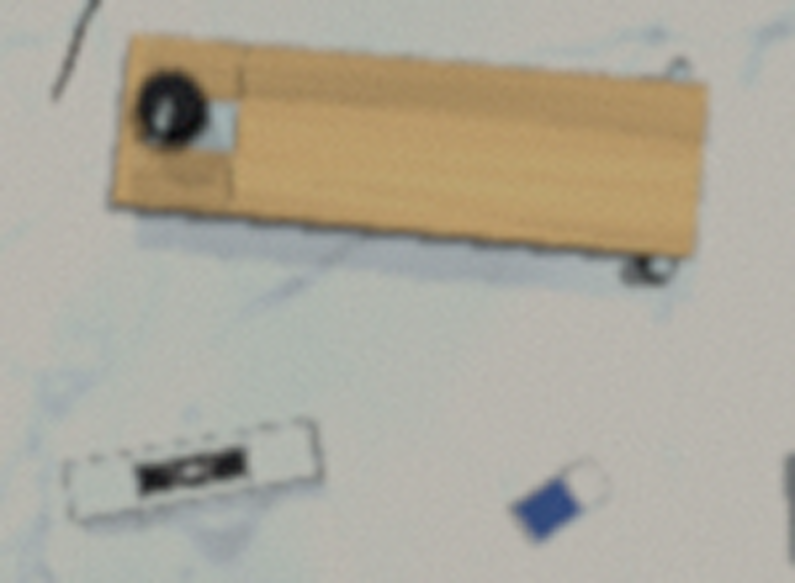

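View pics/sidec.png

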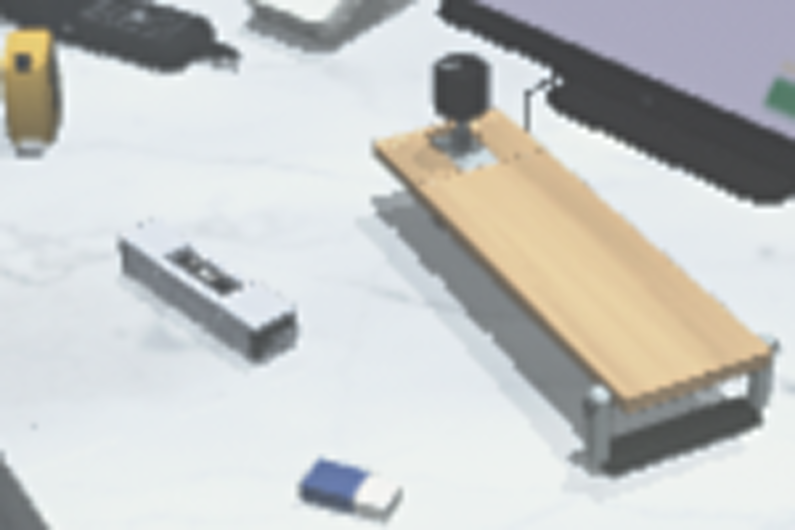

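The top crop shows the level's top corners near (65,463), (315,421), (323,480), (78,521), the board corners near (133,37), (706,85), (692,254), (110,205), and the knob at (172,107). The side crop has the knob top centre at about (461,60) and the vial at (204,270).

```bash
cat >> h.py <<'E'
def tri(c1,p1,c2,p2):
    d=[ray(c1,p1)[0],ray(c2,p2)[0]];A=0;b=0
    for dd,o in zip(d,(c1['xyz'],c2['xyz'])):
        dd=dd/np.linalg.norm(dd);M=np.eye(3)-np.outer(dd,dd);A=A+M;b=b+M@o
    return np.linalg.solve(A,b)
E
python3 - <<'E'
from h import *
c=cam('top');s=cam('side')
t=lambda p:np.array(p,float)/5.3+[235,140]-.4
u=lambda p:np.array(p,float)/5.3+[235,155]-.4
L=onz(c,t([(65,463),(315,421),(323,480),(78,521)]),.028);print(L,L.mean(0))
ax=(L[1]+L[2]-L[0]-L[3])/2;print('len',np.linalg.norm(ax),'yaw',np.arctan2(ax[1],ax[0]))
B=t([(133,37),(706,85),(692,254),(110,205)])
B=np.vstack([onz(c,B[:1],.05),onz(c,B[1:3],.057),onz(c,B[3:],.05)]);print(B)
f=(B[0]+B[3])/2;h=(B[1]+B[2])/2;d=(f-h)[:2];print('len',np.linalg.norm(d));d/=np.linalg.norm(d)
hinge=h[:2]+d*.016
print('yaw',np.arctan2(d[1],d[0]),'hinge',hinge,'seat',hinge+.105*d,'foot',hinge+.25*d)
print('knob',onz(c,t((172,107)),.109), tri(c,t((172,107)),s,u((461,60))))
print('vial',onz(c,t((191,471)),.028),tri(c,t((191,471)),s,u((204,270))))
o=telemetry.get_obs();print(R.from_quat(o['tool_rot']).as_matrix())
E
```

```text
[[0.45908441 0.24635661 0.028     ]
 [0.48399745 0.11708505 0.028     ]
 [0.45358061 0.11202141 0.028     ]
 [0.42926873 0.23840555 0.028     ]] [0.4564828  0.17846716 0.028     ]
len 0.1301757699089231 yaw -1.3805803678797137
[[ 0.67926186  0.21548154  0.05      ]
 [ 0.65879655 -0.07989981  0.057     ]
 [ 0.57174071 -0.07403934  0.057     ]
 [ 0.59133365  0.2239029   0.05      ]]
len 0.29733716057847526
yaw 1.5033836078876097 hinge [ 0.61634642 -0.06100592] seat [0.62341939 0.04375559] foot [0.63318683 0.18842624]
knob [[0.631228  0.1841716 0.109    ]] [0.63103305 0.18309601 0.11340607]
vial [[0.45655768 0.18061496 0.028     ]] [0.45614108 0.18093847 0.02715565]
[[-9.74392446e-01  2.24853897e-01 -2.93530526e-04]
 [ 2.24854050e-01  9.74392215e-01 -6.83318838e-04]
 [ 1.32366956e-04 -7.31822241e-04 -9.99999723e-01]]
```

Careful with the scale: shifts go in shares of 0.8 m and turns go in shares of pi/2 rad. That gives: 0.1153 rad / 1.5708 = 0.0734.

```bash
echo '{"tx":[0,0,0,0,0,0,0,0,0,0],"ty":[0,0,0,0,0,0,0,0,0,0],"tz":[0,0,0,0,0,0,0,0,0,0],"yaw":[0.0734,0.0734,0.0734,0.0734,0.0734,0.0734,0.0734,0.0734,0.0734,0.0734]}' > m.json && python3 nudge.py m.json
echo '{"tx":[-0.04,-0.04,-0.04,-0.04,-0.04,-0.04,-0.04,-0.04,-0.04,-0.04,-0.04,-0.04,-0.04,-0.04,-0.04,0,0,0],"ty":[0.0191,0.0191,0.0191,0.0191,0.0191,0.0191,0.0191,0.0191,0.0191,0.0191,0.0191,0.0191,0.0191,0.0191,0.0191,0,0,0],"tz":[0,0,0,0,0,0,0,0,0,0,0,0,0,0,0,0,0,0],"yaw":[0,0,0,0,0,0,0,0,0,0,0,0,0,0,0,0,0,0]}' > m.json && python3 nudge.py m.json
python3 - <<'E'
from h import *
w=cam('wrist','w1.png');print({k:v for k,v in w.items() if k!='img'})
print(proj(w,[(.456,.18,.028)]),telemetry.get_obs()['q'])
c=cam('top');s=cam('side')
for a,b in[((210,128),(320,157)),((338,101),(403,191))]:print(tri(c,a,s,b))
E
```

```text
time: 1.13
position: [0.1405, 0.6089, 0.2224]
tool_rot: [0.639, 0.769, -0.0, 0.0]
ft_force: [0.8, -0.1, 0.8]
grip_width: 0.0872
grip_force: 0.0
time: 2.63
position: [0.4564, 0.1813, 0.2224]
tool_rot: [0.637, 0.771, -0.0, -0.001]
ft_force: [0.6, 0.1, 0.8]
grip_width: 0.0872
grip_force: 0.0
{'fx': 346.6403866276449, 'fy': 346.6403866276449, 'cx': 310.95666060599217, 'cy': 206.16523273784514, 'k1': -0.023462939971557354, 'xyz': array([0.44303926, 0.24964143, 0.3836722 ]), 'attitude': array([0.98708042, 0.09434452, 0.01196379, 0.1289505 ])}
[[310.75962764 184.24800458]] [ 1.51041632e-01  3.48681627e-01  1.76107737e+00  4.21988787e-04
  1.03299551e+00 -4.06676029e-02]
[0.73166828 0.35768906 0.04260677]
[0.81190182 0.00238621 0.05613959]
```

View pics/w1.png

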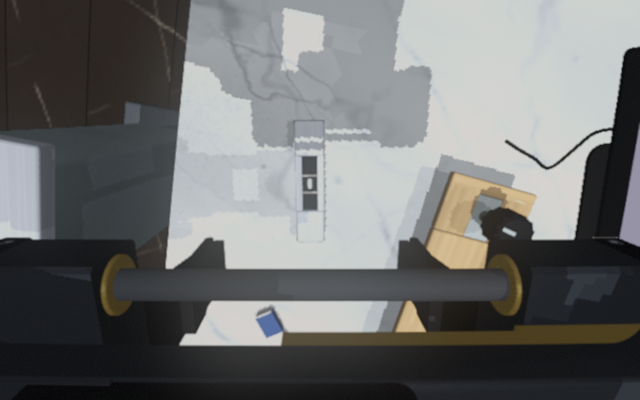

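The wrist view shows the level's vial at (310,183), against a predicted (311,184), and the bar aligned with the jaws. I'll go down and grip it.

In the tool's units: 0.03 m / 0.8 = 0.0375, 0.02 m / 0.8 = 0.025.

```bash
echo '{"tx":[0,0,0,0,0,0,0,0,0,0],"ty":[0,0,0,0,0,0,0,0,0,0],"tz":[0.0375,0.0375,0.0375,0.0375,0.0375,0.0375,0.025,0.018,0,0],"yaw":[0,0,0,0,0,0,0,0,0,0]}' > m.json && python3 nudge.py m.json 0.06
echo '{"tx":[0,0,0,0,0,0,0,0],"ty":[0,0,0,0,0,0,0,0],"tz":[0,0,0,0,0,0,0,0],"yaw":[0,0,0,0,0,0,0,0]}' > m.json && python3 nudge.py m.json 0 25
echo '{"tx":[0,0,0,0,0,0,0,0],"ty":[0,0,0,0,0,0,0,0],"tz":[-0.0375,-0.0375,-0.0375,-0.0375,-0.0375,0,0,0],"yaw":[0,0,0,0,0,0,0,0]}' > m.json && python3 nudge.py m.json
python3 - <<'E'
from h import *
w=cam('wrist','w2.png')
o=telemetry.get_obs();M=R.from_quat(o['tool_rot']).as_matrix();y=M[:,1]
print(o['position'],np.arctan2(y[1],y[0]),o['grip_width'],o['ft_force'])
E
```

```text
time: 3.62
position: [0.4561, 0.1821, 0.0077]
tool_rot: [0.636, 0.772, -0.001, -0.001]
ft_force: [-0.6, -0.1, -0.3]
grip_width: 0.0601
grip_force: 0.0
time: 4.28
position: [0.456, 0.1811, 0.0086]
tool_rot: [0.636, 0.771, -0.001, -0.001]
ft_force: [-1.8, 0.1, 7.2]
grip_width: 0.03
grip_force: 25.0
time: 4.95
position: [0.456, 0.181, 0.1573]
tool_rot: [0.637, 0.771, -0.001, -0.001]
ft_force: [-0.1, 0.3, -2.5]
grip_width: 0.0299
grip_force: 25.0
[0.45551235 0.18098625 0.15666581] 0.19083146191578715 0.029686177204564203 [-0.66211496 -0.24896009 -3.06278588]
```

In the tool's units: 0.0219 m / 0.8 = 0.0274, -0.016 m / 0.8 = -0.02, 0.086 rad / 1.5708 = 0.0547.

```bash
echo '{"tx":[0,0,0,-0.02,-0.02,-0.02,-0.02,-0.02,-0.02,-0.02,-0.02,0,0,0],"ty":[0,0,0,0.0274,0.0274,0.0274,0.0274,0.0274,0.0274,0.0274,0.0274,0,0,0],"tz":[0,0,0,0,0,0,0,0,0,0,0,0,0,0],"yaw":[0.0547,0.0547,0.0547,0,0,0,0,0,0,0,0,0,0,0]}' > m.json && python3 nudge.py m.json
python3 - <<'E'
from h import *
w=cam('wrist','w3.png');c=cam('top')
cv2.imwrite('pics/tops3.png',cv2.resize(c['img'][120:220,235:385,::-1],None,fx=5.3,fy=5.3,interpolation=cv2.INTER_CUBIC))
o=telemetry.get_obs();M=R.from_quat(o['tool_rot']).as_matrix();y=M[:,1]
print(o['position'],np.arctan2(y[1],y[0]),o['q'])
print(proj(w,[(.631,.1835,.109),(.633,.188,.109)]))
im=w['img'][:,:,::-1];hsv=cv2.cvtColor(im,cv2.COLOR_BGR2HSV);m=cv2.inRange(hsv,(8,70,90),(25,255,255));m[240:]=0
ct=max(cv2.findContours(m,0,2)[0],key=cv2.contourArea);b=cv2.boxPoints(cv2.minAreaRect(ct));print(b,onz(w,b,.05))
E
```

```text
time: 6.17
position: [0.6211, 0.0421, 0.1556]
tool_rot: [0.731, 0.683, -0.002, -0.002]
ft_force: [-0.4, 1.1, -2.2]
grip_width: 0.0297
grip_force: 25.0
[0.62118815 0.04275409 0.15662249] -0.06627536141262838 [-1.10632955e-01  6.03200188e-01  1.49719274e+00  2.89434636e-04
  1.04542537e+00 -4.45023633e-02]
[[312.62600902 -25.27145941]
 [315.83731903 -35.02109902]]
[[252.      238.99997]
 [252.        0.     ]
 [377.        0.     ]
 [377.      238.99997]] [[0.57015254 0.01629408 0.05      ]
 [0.58928683 0.19127449 0.05      ]
 [0.67576479 0.18534031 0.05      ]
 [0.67217089 0.00964218 0.05      ]]
```

View pics/w3.png

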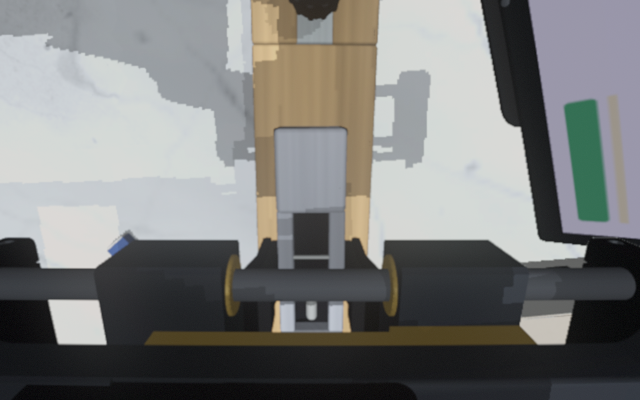

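The level lies along the board: it is centred near column 311 and the board near 314. Lower it now.

In the tool's units: 0.025 m / 0.8 = 0.0313, 0.02 m / 0.8 = 0.025.

```bash
echo '{"tx":[0,0,0,0,0,0,0,0,0],"ty":[0,0,0,0,0,0,0,0,0],"tz":[0.0313,0.0313,0.025,0.0163,0.0063,0.0013,0,0,0],"yaw":[0,0,0,0,0,0,0,0,0]}' > m.json && python3 nudge.py m.json
echo '{"tx":[0,0,0,0,0],"ty":[0,0,0,0,0],"tz":[0.0013,0.0013,0,0,0],"yaw":[0,0,0,0,0]}' > m.json && python3 nudge.py m.json
```

```text
time: 7.02
position: [0.6241, 0.0419, 0.0705]
tool_rot: [0.73, 0.683, 0.001, 0.001]
ft_force: [0.7, 0.0, -1.8]
grip_width: 0.03
grip_force: 25.0
time: 7.43
position: [0.6232, 0.0418, 0.0672]
tool_rot: [0.73, 0.683, 0.0, 0.0]
ft_force: [-0.6, -0.3, -2.9]
grip_width: 0.0298
grip_force: 25.0
```

In the tool's units: 0.001 m / 0.8 = 0.0013.

```bash
echo '{"tx":[0,0,0,0,0],"ty":[0,0,0,0,0],"tz":[0.0013,0.0013,0,0,0],"yaw":[0,0,0,0,0]}' > m.json && python3 nudge.py m.json; echo '{"tx":[0,0,0,0],"ty":[0,0,0,0],"tz":[0.0013,0,0,0],"yaw":[0,0,0,0]}' > m.json && python3 nudge.py m.json
```

```text
time: 7.85
position: [0.6232, 0.0419, 0.0651]
tool_rot: [0.73, 0.683, -0.0, -0.0]
ft_force: [-0.3, 0.1, -2.6]
grip_width: 0.0297
grip_force: 25.0
time: 8.18
position: [0.6233, 0.0419, 0.0644]
tool_rot: [0.73, 0.683, 0.0, 0.0]
ft_force: [-0.4, 0.9, 0.1]
grip_width: 0.0298
grip_force: 25.0
```

In the tool's units: 0.0005 m / 0.8 = 0.0006.

```bash
echo '{"tx":[0,0,0,0,0,0],"ty":[0,0,0,0,0,0],"tz":[0.0006,0,0,0,0,0],"yaw":[0,0,0,0,0,0]}' > m.json && python3 nudge.py m.json 0.055
echo '{"tx":[0,0,0,0,0,0,0,0],"ty":[0,0,0,0,0,0,0,0],"tz":[-0.0125,-0.0375,-0.0375,-0.0375,-0.0375,0,0,0],"yaw":[0,0,0,0,0,0,0,0]}' > m.json && python3 nudge.py m.json
python3 - <<'E'
from h import *
w=cam('wrist','w4.png');c=cam('top');s=cam('side','s4.png')
o=telemetry.get_obs();print(o['position'],o['q'])
a=cv2.resize(s['img'][155:245,285:385,::-1],None,fx=5,fy=5,interpolation=cv2.INTER_CUBIC)
b=cv2.resize(c['img'][140:200,240:380,::-1],None,fx=5,fy=5,interpolation=cv2.INTER_CUBIC)
cv2.imwrite('pics/c4.png',cv2.resize(b,(700,300)));cv2.imwrite('pics/s4c.png',a)
E
```

```text
time: 8.68
position: [0.6233, 0.0418, 0.0637]
tool_rot: [0.73, 0.683, 0.0, 0.0]
ft_force: [0.6, 0.6, 0.5]
grip_width: 0.0537
grip_force: 0.0
time: 9.35
position: [0.6227, 0.0419, 0.1939]
tool_rot: [0.73, 0.683, -0.0, -0.0]
ft_force: [-0.6, -0.6, 0.5]
grip_width: 0.055
grip_force: 0.0
[0.62204931 0.04192432 0.19215599] [-1.11683869e-01  5.60761727e-01  1.46471200e+00 -3.03474799e-05
  1.11942656e+00 -4.46539308e-02]
```

View pics/w4.png

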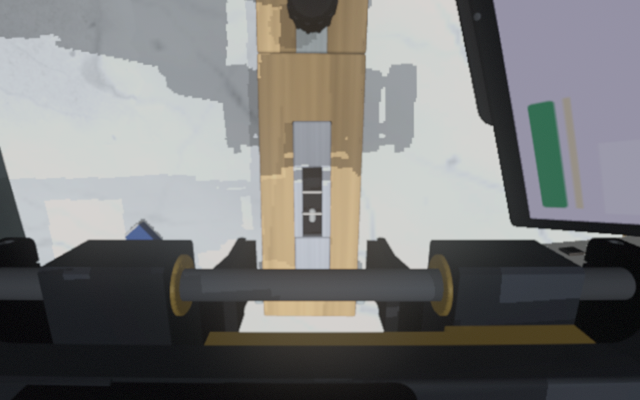

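In the tool's units: 0.03 m / 0.8 = 0.0375, 0.01 m / 0.8 = 0.0125.

```bash
echo '{"tx":[0.0375,0.0375,0.0125,0,0,0],"ty":[0,0,0,0,0,0],"tz":[0,0,0,0,0,0],"yaw":[0,0,0,0,0,0]}' > m.json && python3 nudge.py m.json
python3 - <<'E'
from h import *
w=cam('wrist','w5.png')
o=telemetry.get_obs();M=R.from_quat(o['tool_rot']).as_matrix();print(o['position'],M[:,1])
g=cv2.cvtColor(w['img'],cv2.COLOR_RGB2GRAY);m=cv2.inRange(g,0,60);m[235:]=0
p=proj(w,[(.631,.1838,.109)]);print(p)
n,l,st,ce=cv2.connectedComponentsWithStats(m)
for i in range(1,n):
    if st[i,4]>300:print(st[i],ce[i])
E
```

```text
time: 10.0
position: [0.6276, 0.1107, 0.193]
tool_rot: [0.73, 0.683, -0.001, -0.0]
ft_force: [-1.1, -0.4, 0.3]
grip_width: 0.0546
grip_force: 0.0
[0.62770032 0.11044688 0.19315492] [ 9.97689763e-01 -6.79280798e-02 -9.55061018e-04]
[[309.23040557 108.63929207]]
[ 437    0   72  235 6345] [471.1680063  107.62427108]
[ 288   81   47   49 1532] [312.29895561 105.34334204]
```

View pics/w5.png

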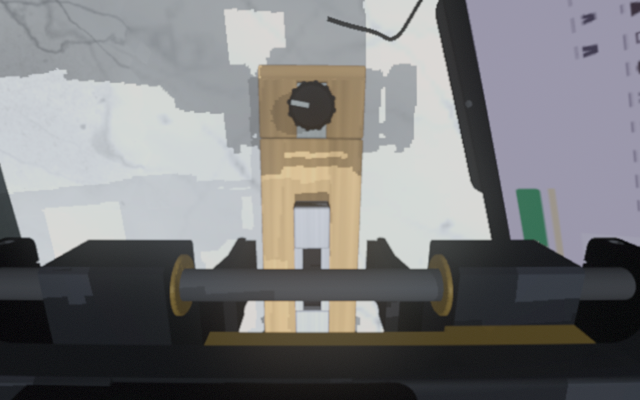

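Knob centre in the wrist view is about (312,105), which puts it near (0.632, 0.186). I'll move over it, wind the wrist back 0.9 rad and go down.

In the tool's units: 0.0377 m / 0.8 = 0.0471, -0.0006 m / 0.8 = -0.0008, -0.1125 rad / 1.5708 = -0.0716.

```bash
echo '{"tx":[0.0471,0.0471,0,0,0,0,0,0,0,0,0,0,0],"ty":[0,-0.0008,0,0,0,0,0,0,0,0,0,0,0],"tz":[0,0,0,0,0,0,0,0,0,0,0,0,0],"yaw":[0,0,-0.0716,-0.0716,-0.0716,-0.0716,-0.0716,-0.0716,-0.0716,-0.0716,0,0,0]}' > m.json && python3 nudge.py m.json 0.06
python3 - <<'E'
from h import *
o=telemetry.get_obs();M=R.from_quat(o['tool_rot']).as_matrix();print(o['position'],M[:,:2],M.T@(np.array([.6322,.1857,.075])-o['position']))
E
```

```text
time: 11.13
position: [0.6325, 0.1862, 0.1936]
tool_rot: [0.362, 0.932, -0.0, -0.0]
ft_force: [0.1, -0.2, -1.1]
grip_width: 0.0602
grip_force: 0.0
[0.63245082 0.18615618 0.19363972] [[-7.37653421e-01  6.75179550e-01]
 [ 6.75179554e-01  7.37653412e-01]
 [-2.01370751e-05 -1.38410013e-04]] [-0.0001206  -0.00048943  0.11863979]
```

In the tool's units: 0.03 m / 0.8 = 0.0375, 0.02 m / 0.8 = 0.025.

```bash
echo '{"tx":[0,0,0,0,0,0,0],"ty":[0,0,0,0,0,0,0],"tz":[0.0375,0.0375,0.0375,0.025,0.0108,0,0],"yaw":[0,0,0,0,0,0,0]}' > m.json && python3 nudge.py m.json
echo '{"tx":[0,0,0,0,0,0],"ty":[0,0,0,0,0,0],"tz":[0,0,0,0,0,0],"yaw":[0,0,0,0,0,0]}' > m.json && python3 nudge.py m.json 0 30
echo '{"tx":[0,0,0,0,0],"ty":[0,0,0,0,0],"tz":[0,0,0,0,0],"yaw":[0.0318,0.0318,0.0637,0.0637,0]}' > m.json && python3 nudge.py m.json
```

```text
time: 11.72
position: [0.6328, 0.1869, 0.0754]
tool_rot: [0.361, 0.933, 0.0, 0.0]
ft_force: [-0.1, 0.6, -0.1]
grip_width: 0.0599
grip_force: 0.0
time: 12.22
position: [0.6323, 0.1866, 0.0758]
tool_rot: [0.36, 0.933, -0.0, 0.0]
ft_force: [-1.5, -0.7, 3.3]
grip_width: 0.0323
grip_force: 30.0
time: 12.63
position: [0.6324, 0.1867, 0.0758]
tool_rot: [0.497, 0.868, -0.0, 0.0]
ft_force: [-0.9, -0.9, 4.7]
grip_width: 0.0324
grip_force: 30.0
```

In the tool's units: 0.1 rad / 1.5708 = 0.0637.

```bash
echo '{"tx":[0,0,0,0,0,0,0,0],"ty":[0,0,0,0,0,0,0,0],"tz":[0,0,0,0,0,0,0,0],"yaw":[0.0637,0.0637,0.0637,0.0637,0.0637,0.0637,0,0]}' > m.json && python3 nudge.py m.json
python3 - <<'E'
from h import *
o=telemetry.get_obs();print(o['moment'],o['ft_force'],o['grip_width'],o['q'][5])
s=cam('side','s6.png')
cv2.imwrite('pics/s6c.png',cv2.resize(s['img'][160:240,300:400,::-1],None,fx=6,fy=6,interpolation=cv2.INTER_CUBIC))
E
echo '{"tx":[0,0,0,0,0,0,0,0,0,0,0,0,0,0,0],"ty":[0,0,0,0,0,0,0,0,0,0,0,0,0,0,0],"tz":[0,0,0,-0.0375,-0.0375,0,0,0,0,0,0,0,0,0,0],"yaw":[0,0,0,0,0,-0.0716,-0.0716,-0.0716,-0.0716,-0.0716,-0.0716,-0.0716,-0.0716,0,0]}' > m.json && python3 nudge.py m.json 0.06
python3 - <<'E'
from h import *
w=cam('wrist','w6.png');c=cam('top');s=cam('side','s7.png')
a=cv2.resize(s['img'][165:240,300:385,::-1],(510,450),interpolation=cv2.INTER_CUBIC)
b=cv2.resize(c['img'][155:185,280:360,::-1],(510,191),interpolation=cv2.INTER_CUBIC)
cv2.imwrite('pics/m7.png',cv2.resize(np.vstack([a,b]),None,fx=.93,fy=.93))
E
```

```text
time: 13.3
position: [0.6328, 0.1867, 0.0758]
tool_rot: [0.729, 0.685, 0.0, 0.0]
ft_force: [-1.3, -0.9, 5.0]
grip_width: 0.0325
grip_force: 30.0
[-0.36536697  0.23778934 -0.0164417 ] [-1.26681462 -0.9017001   4.98061234] 0.03247332436480948 0.18061196388864845
time: 14.6
position: [0.6321, 0.1871, 0.1346]
tool_rot: [0.361, 0.932, -0.0, -0.0]
ft_force: [0.1, 0.1, -0.5]
grip_width: 0.0603
grip_force: 0.0
```

View pics/m7.png

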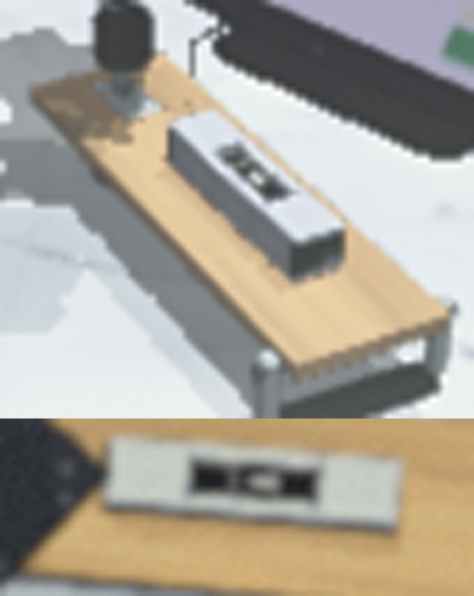

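The bubble sits about 3 mm towards the hinge, so around 0.4 rad remain, which agrees with the initial 10.5 mm offset. Second grasp.

In the tool's units: 0.03 m / 0.8 = 0.0375.

```bash
echo '{"tx":[0,0,0,0],"ty":[0,0,0,0],"tz":[0.0375,0.0375,0,0],"yaw":[0,0,0,0]}' > m.json && python3 nudge.py m.json
echo '{"tx":[0,0,0,0,0,0,0,0,0,0,0,0,0],"ty":[0,0,0,0,0,0,0,0,0,0,0,0,0],"tz":[0,0,0,0,0,0,0,0,0,0,0,0,0],"yaw":[0,0,0,0,0,0,0.0318,0.0318,0.0637,0.0637,0.0637,0,0]}' > m.json && python3 nudge.py m.json 0 30
echo '{"tx":[0,0,0,0,0,0,0,0,0,0,0,0,0],"ty":[0,0,0,0,0,0,0,0,0,0,0,0,0],"tz":[0,0,0,-0.0375,-0.0375,-0.0375,-0.0375,0,0,0,0,0,0],"yaw":[0,0,0,0,0,0,0,0.0796,0.0796,0.0796,0.0796,0,0]}' > m.json && python3 nudge.py m.json 0.06
python3 - <<'E'
from h import *
o=telemetry.get_obs();M=R.from_quat(o['tool_rot']).as_matrix();print(o['position'],np.arctan2(M[1,1],M[0,1]),M.T@(np.array([.625,-.02,.19])-o['position']))
E
```

```text
time: 15.08
position: [0.6307, 0.1868, 0.0735]
tool_rot: [0.361, 0.933, -0.001, -0.002]
ft_force: [0.6, -0.7, 0.3]
grip_width: 0.06
grip_force: 0.0
time: 16.17
position: [0.6326, 0.1866, 0.0761]
tool_rot: [0.538, 0.843, -0.0, 0.0]
ft_force: [-1.6, -1.8, 4.9]
grip_width: 0.0325
grip_force: 30.0
time: 17.25
position: [0.6322, 0.187, 0.1947]
tool_rot: [0.729, 0.684, -0.0, -0.0]
ft_force: [-0.9, -0.1, 0.3]
grip_width: 0.0602
grip_force: 0.0
[0.6321712  0.18704561 0.19468424] -0.06317692859409461 [-0.2070857   0.0059172   0.00466376]
```

In the tool's units: -0.0355 m / 0.8 = -0.0444, 0.025 m / 0.8 = 0.0313.

```bash
echo '{"tx":[-0.0444,-0.0444,-0.0444,-0.0444,-0.0444,-0.0444,0,0,0,0,0,0],"ty":[0,0,0,0,0,0,0,0,0,0,0,0],"tz":[0,0,0,0,0,0,0.0313,0.0313,0,0,0,0],"yaw":[0,0,0,0,0,0,0,0,0,0,0,0]}' > m.json && python3 nudge.py m.json
cat > bub.py <<'E'
from h import *
import sys
w=cam('wrist');o=telemetry.get_obs();print(o['time'],o['position'])
z=.054+.004+.024
p=proj(w,[(.622,.042,z)])[0];print(p)
u,v=p.astype(int);a=w['img'][max(v-120,0):v+120,u-100:u+100,::-1]
cv2.imwrite('pics/'+sys.argv[1],cv2.resize(a,None,fx=2.5,fy=2.5,interpolation=cv2.INTER_CUBIC))
E
python3 bub.py b1.png
```

```text
time: 18.25
position: [0.6193, -0.0252, 0.1465]
tool_rot: [0.73, 0.684, 0.001, 0.001]
ft_force: [-0.0, -0.2, 0.4]
grip_width: 0.0601
grip_force: 0.0
18.3 [ 0.61922756 -0.02517416  0.14662425]
[308.36981736 117.96080238]
```

View pics/b1.png

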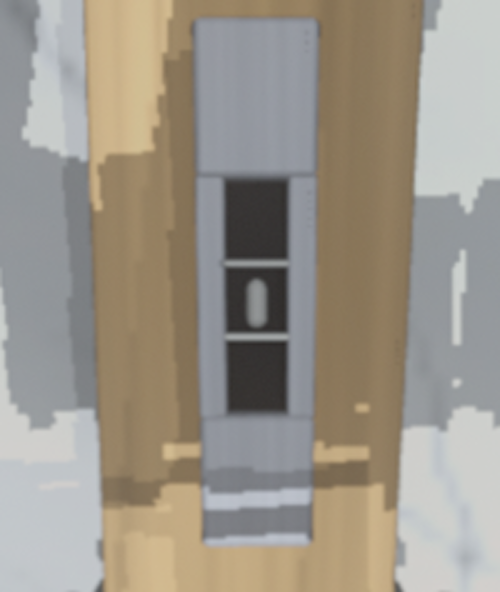

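Lines at rows 264 and 337 and bubble centre at 303: the bubble is centred to 0.6 mm. Next, close the fingers, move over the middle and press.

In the tool's units: 0.033 m / 0.8 = 0.0413, -0.001 m / 0.8 = -0.0013.

```bash
echo '{"tx":[0.0413,0.0413,0,0,0,0,0,0,0],"ty":[0,-0.0013,0,0,0,0,0,0,0],"tz":[0,0,0.0375,0.025,0,0,0,0,0],"yaw":[0,0,0,0,0,0,0,0,0]}' > m.json && python3 nudge.py m.json 0 10
echo '{"tx":[0,0,0,0,0,0,0],"ty":[0,0,0,0,0,0,0],"tz":[0.005,0.0025,0.0013,0.0013,0,0,0],"yaw":[0,0,0,0,0,0,0]}' > m.json && python3 nudge.py m.json
```

```text
time: 19.05
position: [0.6227, 0.0399, 0.0967]
tool_rot: [0.731, 0.683, 0.001, 0.001]
ft_force: [-0.8, 0.8, -0.4]
grip_width: 0.0079
grip_force: 0.0
time: 19.63
position: [0.6215, 0.0403, 0.087]
tool_rot: [0.73, 0.683, -0.0, -0.0]
ft_force: [0.4, -0.5, 0.7]
grip_width: 0.0006
grip_force: 0.0
```

In the tool's units: 0.001 m / 0.8 = 0.0013.

```bash
for i in 1 2 3; do echo '{"tx":[0,0,0,0],"ty":[0,0,0,0],"tz":[0.0013,0,0,0],"yaw":[0,0,0,0]}' > m.json && python3 nudge.py m.json | egrep 'pos|ft'; done
```

```text
position: [0.6215, 0.0404, 0.0861]
ft_force: [0.4, -0.2, -0.4]
position: [0.6217, 0.0404, 0.0853]
ft_force: [-0.1, 0.3, 3.0]
position: [0.6217, 0.0404, 0.0852]
ft_force: [-1.4, 0.3, 7.3]
```

In the tool's units: 0.001 m / 0.8 = 0.0013, 0.0005 m / 0.8 = 0.0006.

```bash
echo '{"tx":[0,0,0,0,0,0,0,0,0,0,0,0,0,0,0,0],"ty":[0,0,0,0,0,0,0,0,0,0,0,0,0,0,0,0],"tz":[0.0013,0.0006,0,0,0,0,0,0,0,0,0,0,0,0,0,0],"yaw":[0,0,0,0,0,0,0,0,0,0,0,0,0,0,0,0]}' > m.json && python3 nudge.py m.json
python3 - <<'E'
from h import *
s=cam('side')
w=cam('wrist');p=proj(w,[(.622,.042,.085)])[0];print(p)
a=cv2.resize(s['img'][165:235,300:385,::-1],(480,395),interpolation=cv2.INTER_CUBIC)
b=cv2.resize(w['img'][:,:,::-1],(320,200))
v=np.zeros((395,320,3),np.uint8);v[:200]=b
cv2.imwrite('pics/f.png',np.hstack([a,v]))
for _ in range(3):print(telemetry.get_obs()['ft_force'])
E
```

```text
time: 21.97
position: [0.6217, 0.0403, 0.0852]
tool_rot: [0.73, 0.683, 0.0, 0.001]
ft_force: [-2.8, 0.3, 14.7]
grip_width: 0.0002
grip_force: 7.3
[311.72367569 254.46697429]
[-4.39172311  0.34200434 14.78760837]
[-4.39172311  0.34200434 14.78760837]
[-4.39172311  0.34200434 14.78760837]
```

View pics/f.png

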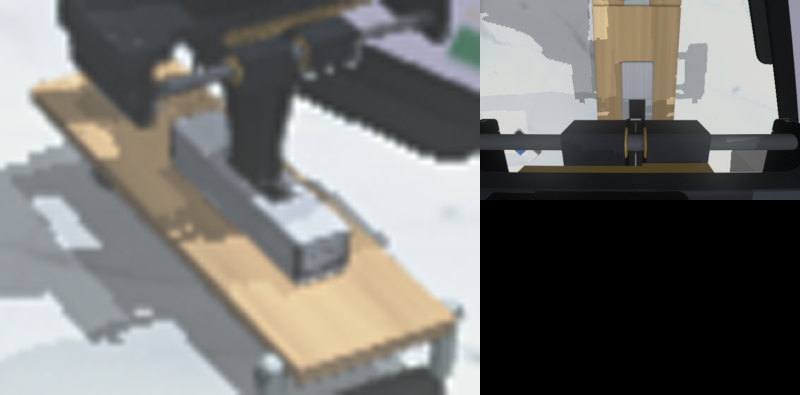

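The closed fingers stand on the middle of the level, pressing with a steady 15 N, and the board hasn't sunk. The fingers hide the bubble here. I'm handing in.

```bash
python3 -c "
from rig import robot, viewer, telemetry
print(robot.hand_in())"
```

```text
the job is handed in; nothing more can be done
None
```

I handed the job in at about 22 s with the level let go on the middle of the board, the knob turned about 1.3 rad in two grasps and the closed fingers pressing at about 15 N; the bubble was 0.6 mm off centre just before pressing, the fingers hid it afterwards (the fingertip height did not change under load), and no verdict was returned.

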